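Make up an ignition kit and a fastener kit

TASK

Make up the two kits from the stock lying on the bench. The ignition kit goes in the grey case: slide its cover back, lay the feeler gauge flat in the wide pocket and the spark plug in the narrow pocket, and slide the cover fully shut over them. The fastener kit goes in the open steel tray: lay the bolt in its long pocket and the nut flat in its short pocket; leave the spanner and the tape roll where they are.

Things in the scene. Friction and masses are not known exactly. Their poses are not given: they have to be found in the camera images.
- case: Grey case fixed on the bench, 130 (x) x 188 (y) x 40 mm; origin: centre of underside, x: the way its cover slides back, z up. Inside 118 x 176 mm, floor at z = 4 mm; 10 mm wide lips on the side walls. A divider (4 mm thick, 10 mm high, along x at y = -13 mm), hidden by the cover, parts the wide pocket (y -11 to +88, for the gauge) from the narrow one (y -88 to -15, for the plug).
- case_cover (a joint): Ribbed aluminium sliding cover of the case, m: 0 = shut, 0.115 = fully back, overhanging behind the case. Starts at 0 to 0.02. Slides along the case's x with about 1 N, stays where left. Plate 4 mm thick, top 34 mm above the bench.
- case_pull (a point): Middle of the black pull bar that stands on the cover near its front edge: 12 mm thick along the case's x, 50 mm long along its y, from 34 to 51 mm above the bench; this point is 44 mm above the bench. It moves with the cover.
- tray: Open steel tray fixed on the bench, 104 (x) x 198 (y) mm, rolled rim 29 mm high; origin: centre of underside, z up. Inside 96 x 190 mm, floor at z = 4 mm. A divider (4 mm thick, 14 mm high, along x at y = -25 mm) parts the long pocket (y -23 to +95, for the bolt) from the short one (y -95 to -27, for the nut).
- gauge: Feeler gauge: plain light grey flat bar with rounded ends and a small brass pivot, 46 (x) x 102 (y) x 12 mm, lying flat. Origin: centre of its underside; y along its length, z up.
- plug: Spark plug lying on its side, 21 (x) x 70 (y) x 19 mm, with a hexagon 18 mm across. Origin: centre of its underside; y along its length, z up. Its hexagon, the best grip, lies at y = 0 to +13 mm, gripped along x.
- bolt: Steel bolt lying on its side, 80 mm long, shank 16 mm thick, head 28 mm across, 10 mm thick (does not roll). Origin: on the surface below the middle of its length; y runs along it from the head (y = -40 mm) to the threaded end (+40 mm), z up. The shank slopes slightly down; its axis is 11 mm up at the middle.
- nut: Large steel hexagon nut lying flat, 29 mm across the flats (x) and 33 mm across the corners (y), 16 mm high, with a through hole. Origin: centre of its underside, z up.
- spanner: Bystander: combination spanner, 38 (x) x 193 (y) x 8 mm, lying behind the stock. Origin: centre of its underside. Leave it alone.
- tape: Bystander: roll of black tape lying flat, 101 mm diameter, 19 mm high. Origin: centre of its underside. Leave it alone.

How it is judged:
On the way, in this order (a step that is already met when the one before it is completed fails the run):
1. the cover of the case is slid well back (value of joint case_cover above 0.08 m), for 0.2 s.
2. gauge and plug lie in their pockets of the case while the cover is back (x of gauge in the frame of case between -0.015 and 0.015 m and y of gauge in the frame of case between 0.008 and 0.068 m and z of gauge in the frame of case between 0 and 0.012 m and angle between gauge's own z axis and vertical below 0.15 rad and x of plug in the frame of case between -0.04 and 0.04 m and y of plug in the frame of case between -0.084 and -0.018 m and z of plug in the frame of case between 0 and 0.026 m and value of joint case_cover above 0.03 m and angle between plug's own y axis and vertical between 1.321 and 1.821 rad), for 0.2 s.
3. the cover is shut over them (x of gauge in the frame of case between -0.015 and 0.015 m and y of gauge in the frame of case between 0.008 and 0.068 m and z of gauge in the frame of case between 0 and 0.012 m and angle between gauge's own z axis and vertical below 0.15 rad and x of plug in the frame of case between -0.04 and 0.04 m and y of plug in the frame of case between -0.084 and -0.018 m and z of plug in the frame of case between 0 and 0.026 m and value of joint case_cover below 0.006 m and angle between plug's own y axis and vertical between 1.321 and 1.821 rad), for 0.2 s.
At the end, for the whole second after the job is handed in: Gauge flat (0.15 rad) in the wide and plug lying (0.25 rad) in the narrow pocket of the case, cover shut within 6 mm; bolt lying (0.2 rad) in the long and nut flat (0.2 rad) in the short pocket of the tray; all down in the pockets, centres inside them, released, at rest (all of step 3 and x of bolt in the frame of tray between -0.04 and 0.04 m and y of bolt in the frame of tray between -0.009 and 0.081 m and z of bolt in the frame of tray between -0.005 and 0.036 m and angle between bolt's own y axis and vertical between 1.371 and 1.771 rad and x of nut in the frame of tray between -0.036 and 0.036 m and y of nut in the frame of tray between -0.084 and -0.038 m and z of nut in the frame of tray between 0 and 0.012 m and angle between nut's own z axis and vertical below 0.2 rad and linear speed of each of gauge, plug, bolt, nut below 0.02 m/s); the robot touches nothing.
It fails at once if the spanner is moved more than 3 cm (distance of spanner from where it was at the start of the episode above 0.03 m).
It fails at once if the tape roll is moved more than 3 cm (distance of tape from where it was at the start of the episode above 0.03 m).
It also fails if it takes over 122 s, if anything falls off the work surface, if the arm or the gripper's body presses on something with over 40 N, if the wrist force passes 120 N, or if a joint passes its speed limit or range.

ROBOT

A 7-joint arm with a two-finger parallel gripper is mounted at the origin on a cart in front of the work surface, level with it; the furniture and walls round the work are solid. World frame = base frame: x ahead of the robot, y to its left, z up, the work surface at z = 0. Lengths are in m, angles in rad, forces in N, time in s.
With the tool pointing down it reaches from about 0.425 to 0.95 m from the base axis. Payload 4.7 kg.
Tool frame: the origin (TCP) lies midway between the tips of the shut fingers; the grasp point (between the pads) lies 19 mm behind it (ctrl.grip_point_offset is the distance from the TCP to the grasp point, in m); z points along the fingers, y is the line along which they close (so a half turn about z gives the same grasp; the last joint's range is limited). The gripper opens to 87 mm and grips with 3 to 60 N. Pads are 19 mm wide; open, the fingers measure 117 mm over their backs; the gripper's body (75 mm by 190 mm) begins 51 mm behind the grasp point.
Start: joints at [1.13, 0.469, -0.049, 1.532, 0.024, 1.141, -0.082], TCP at [0.27, -0.619, 0.223] pointing down, gripper open.
Joint ranges: [-2.59, 2.59], [-0.33, 1.99], [-1.39, 1.29], [0.1, 2.45], [-1.04, 4.18], [0.21, 1.99], [-2.66, 2.66]. Speed limits (rad/s): [2.57, 2.57, 3.14, 3.14, 3.14, 3.14, 3.14].

INTERFACE

Orientations are given as [roll, pitch, yaw] about the fixed x, y, z axes, in that order (R = Rz(yaw) Ry(pitch) Rx(roll)).
In Python, from bench import ctrl, fingers, kin, viewer gives the robot as it stands. The module is installed in compiled form; this text tells all that it offers. Calls block until the motion is done:
- ctrl.move_pose(position, orientation): joint-space move of the TCP to a pose.
- ctrl.servo_line(position, feed=0.15, rotation=None, threshold=None): straight line of the TCP; rotation=None keeps the orientation; feed is the mean speed in m/s. With threshold (N) it stops when the force on the tool has changed by that much, and returns True; else False.
- ctrl.move_joints(angles): joint-space move.
- fingers.command_gripper(opening, grasp_force=None): opening from 0.0 (shut) to 1.0 (fully open); grasp_force is the grip in N (None keeps the last); returns when the fingers have stopped.
- ctrl.pause(seconds).
- kin.inverse_kinematics(position, orientation): joint angles nearest the present ones, or None.
- ctrl.state(): the state.
- viewer.snapshot(name): name is "side" or "top" or "wrist"; returns the picture (420x560x3 uint8, red, green, blue); there is no depth.
- viewer.calibration(name): a dict with "mtx" (3x3 intrinsics, pixels), "xyz" and "rotation" of the camera in the world. Camera axes: x right, y up, looking along -z (the intrinsics and any distortion apply to the point x, -y, -z); pixel columns grow to the right and rows downward; lengths in m; the calibration is good to about 2 mm. A picture is of the moment at which its call begins: read the wrist's pose just before it. calibration takes no time and is no camera call; for the wrist camera it gives the pose at the moment of the call.
A pose or a line that the arm cannot do raises ctrl.Unreachable and nothing moves.
- ctrl.job_done(): hands the job in; it is judged then, once.
The state is a dict: "t": time; "qpos": joint angles; "qvel": joint speeds; "tau": joint torques, N m; "ee_pos": TCP position; "orientation": TCP orientation; "ft_force": force on the tool from outside, world axes, zero at the start; "ft_torque": the same for the moment, N m; "finger_gap": opening from 0.0 (shut) to 1.0 (fully open); "grip_force": force on a finger pad.
Only numpy, scipy, OpenCV 4.12 (cv2) and the standard library are available. Lean on these libraries where they do the work, as an engineer would, in place of code of your own. Each camera call takes 0.05 s, during which the arm holds its last target. There are 200 camera calls.

## Working session

There is one attempt and no reset: what is moved stays moved. The work goes in short steps, each a Python script; the robot and the scene stay as the last script left them, time stands still between calls to the robot, and variables do not carry over. Pictures are saved under pics/ and viewed, at most 14 in all, crops included, and the job is handed in when it is done.

```bash
mkdir -p pics
python3 - <<'E'
from bench import ctrl, fingers, kin, viewer
import cv2
for n in ("top","side","wrist"):
    c=viewer.calibration(n); print(n,c)
    cv2.imwrite(f"pics/{n}0.png",viewer.snapshot(n)[:,:,::-1])
s=ctrl.state(); print(s['t'],s['ee_pos'],s['orientation'],ctrl.grip_point_offset)
E
```

```text
top {'mtx': array([[472.66475295,   0.        , 274.40280707],
       [  0.        , 472.66475295, 206.265611  ],
       [  0.        ,   0.        ,   1.        ]]), 'xyz': array([0.49970696, 0.07269117, 1.24723791]), 'rotation': array([ 0.1361365 ,  0.04669309, -1.56288104])}
side {'mtx': array([[503.05737163,   0.        , 268.52521796],
       [  0.        , 503.05737163, 212.00832958],
       [  0.        ,   0.        ,   1.        ]]), 'xyz': array([ 0.41482008, -1.01394405,  0.79725649]), 'rotation': array([ 0.994126  , -0.02429468, -0.19267513])}
wrist {'mtx': array([[377.62315946,   0.        , 274.13240766],
       [  0.        , 377.62315946, 207.15144797],
       [  0.        ,   0.        ,   1.        ]]), 'xyz': array([ 0.34041627, -0.58868051,  0.38373978]), 'rotation': array([-0.28818757,  0.00207681, -1.15887597])}
0.15 [ 0.27000292 -0.61817275  0.22178142] [-3.14016489e+00  6.06287204e-05  4.11863495e-01] 0.0187
```

View pics/top0.png

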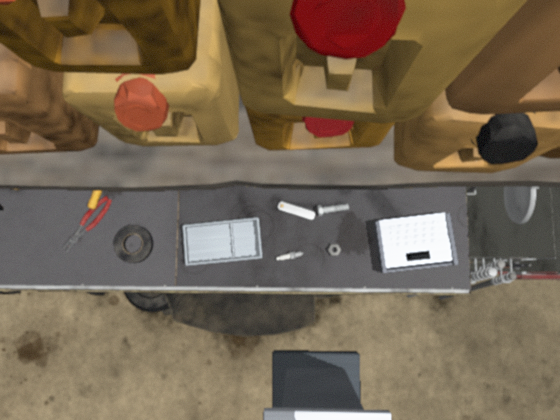

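View pics/side0.png

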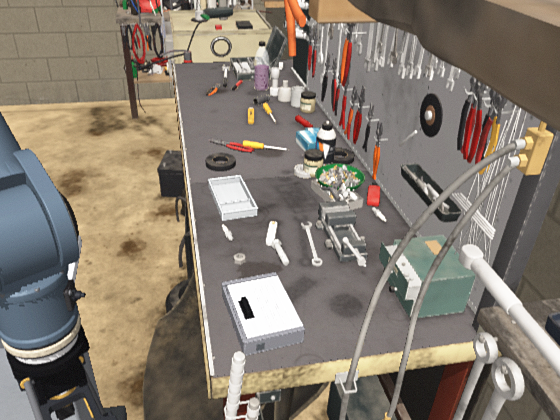

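The top view shows the case at about (415,242) with its pull at (417,256), and the tray at (222,242). The gauge is at (296,210), the bolt at (332,209), the plug at (289,256) and the nut at (334,250). The shelf hides the spanner in this view; the side view shows it at (312,243), behind the stock. I'll enlarge the top view for detail and compute first positions.

```bash
cat > h.py <<'E'
import numpy as np, cv2
from scipy.spatial.transform import Rotation as R
from bench import ctrl, fingers, kin, viewer
def ray(cal,u,v):
    K=cal['mtx']; d=np.array([(u-K[0,2])/K[0,0],-(v-K[1,2])/K[1,1],-1.])
    return np.array(cal['xyz']),R.from_euler('xyz',cal['rotation']).as_matrix()@d
def onplane(cal,u,v,z):
    o,d=ray(cal,u,v); return (o+d*(z-o[2])/d[2])
def proj(cal,p):
    K=cal['mtx']; q=R.from_euler('xyz',cal['rotation']).as_matrix().T@(np.array(p)-cal['xyz'])
    return K[0,0]*q[0]/-q[2]+K[0,2], K[1,1]*-q[1]/-q[2]+K[1,2]
E
python3 - <<'E'
from h import *
im=cv2.imread('pics/top0.png'); 
cv2.imwrite('pics/topc.png',cv2.resize(im[185:295,170:470],(800,293),interpolation=cv2.INTER_CUBIC))
ims=cv2.imread('pics/side0.png')
cv2.imwrite('pics/sidec.png',cv2.resize(ims[165:365,195:395],(600,600),interpolation=cv2.INTER_CUBIC))
c=viewer.calibration('top')
for n,u,v,z in [('gauge',296,210,.01),('bolt',332,209,.011),('plug',289,256,.01),('nut',334,250,.016),('pull',417,256,.051),('tray',222,242,.029),('case',415,242,.036),('tape',133,244,.019)]: print(n,onplane(c,u,v,z).round(3))
c=viewer.calibration('side')
for n,u,v,z in [('gauge',271,233,.01),('bolt',280,251,.011),('plug',227,232,.01),('nut',239,258,.016),('pull',247,307,.051),('tape',220,161,.019),('spanner',312,243,.008),('spA',306,225,.008),('spB',319,263,.008)]: print(n,onplane(c,u,v,z).round(3))
E
```

```text
gauge [0.659 0.075 0.01 ]
bolt [ 0.662 -0.02   0.011]
plug [0.538 0.093 0.01 ]
nut [ 0.554 -0.024  0.016]
pull [ 0.539 -0.226  0.051]
tray [0.573 0.266 0.029]
case [ 0.575 -0.226  0.036]
tape [0.567 0.503 0.019]
gauge [0.652 0.068 0.01 ]
bolt [ 0.659 -0.015  0.011]
plug [0.536 0.091 0.01 ]
nut [ 0.55  -0.033  0.016]
pull [ 0.537 -0.244  0.051]
tape [0.562 0.49  0.019]
spanner [0.751 0.009 0.008]
spA [0.756 0.093 0.008]
spB [ 0.746 -0.075  0.008]
```

View pics/topc.png

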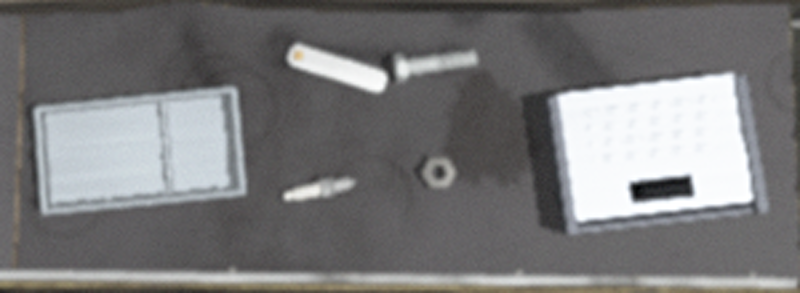

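View pics/sidec.png

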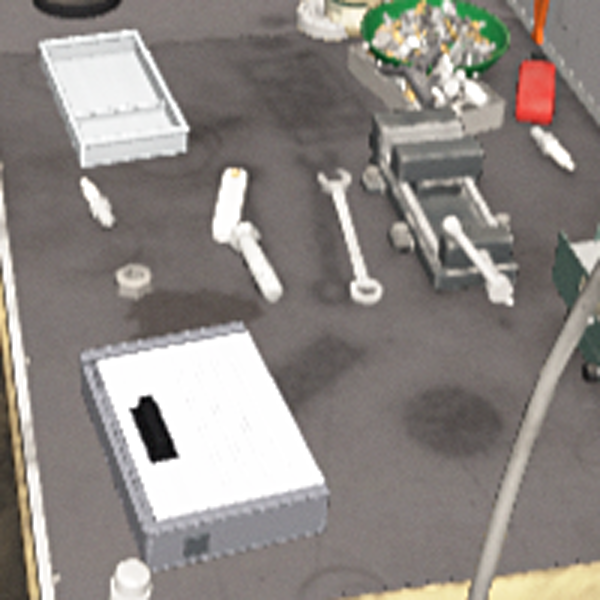

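The crops confirm the layout. In the top crop the case cover is white with a black pull at (662,189), and the tray divider is at x≈165. In the side crop the spanner runs from (335,180) to (366,292). The top and side estimates disagree by about 1 cm, so I'll refine them with the wrist camera from above.

Run:
```python
from h import *
import json
for i,y in enumerate((-0.12,0.16)):
    ctrl.move_pose([0.62,y,0.28],[np.pi,0,0]); ctrl.pause(0.3)
    c=viewer.calibration('wrist'); im=viewer.snapshot('wrist')
    cv2.imwrite(f'pics/w{i}.png',im[:,:,::-1])
    json.dump({k:np.array(v).tolist() for k,v in c.items()},open(f'w{i}.json','w')); print(c['xyz'],c['rotation'])
print(ctrl.state()['t'],ctrl.state()['ee_pos'],ctrl.state()['qpos'])
```

```text
[ 0.69675615 -0.12196601  0.44207475] [-2.88240993e-01 -2.77612561e-04 -1.57142286e+00]
[0.69714907 0.15714774 0.4421433 ] [-2.88068611e-01 -5.41425455e-04 -1.57270565e+00]
4.125 [0.62023548 0.15904232 0.28000071] [-0.05391242  0.39645472 -0.36515373  1.5330832   0.1465855   1.23916332
 -2.01322766]
```

View pics/w0.png

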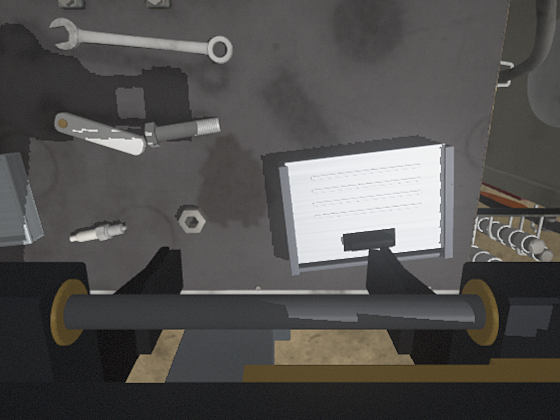

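View pics/w1.png

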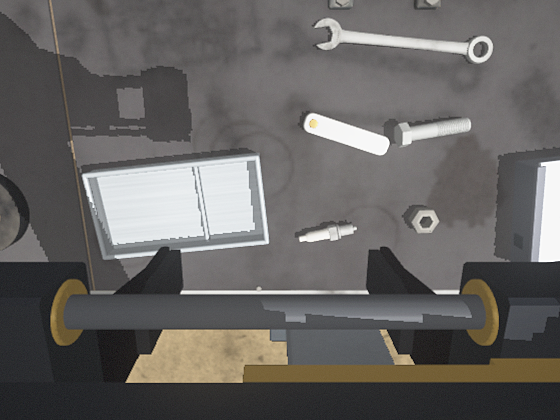

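The wrist views show everything clearly. In w1 the plug is at (327,233) with its hexagon to the right at about (336,232), the nut at (424,220), and the bolt head at (402,132) with the shank running to (470,125). The gauge runs (305,118)–(388,150), and the tray corners are about (82,172), (258,153), (268,243) and (105,258). In w0 the case lips are at (287,165)–(297,272) and (449,145)–(453,258), and the pull is at (369,239). Next I'll get precise contours.

```bash
cat > m.py <<'E'
from h import *
import json
L=lambda i:json.load(open(f'w{i}.json'))
c=L(1); g=cv2.cvtColor(cv2.imread('pics/w1.png'),cv2.COLOR_BGR2GRAY)
def blobs(g,x0,y0,x1,y1,t,z,name,c,inv=False):
    m=np.zeros_like(g); s=g[y0:y1,x0:x1]; m[y0:y1,x0:x1]=((s<t) if inv else (s>t))*255
    cs=cv2.findContours(m,cv2.RETR_EXTERNAL,cv2.CHAIN_APPROX_NONE)[0]
    k=max(cs,key=cv2.contourArea)[:,0,:].astype(float)
    P=np.array([onplane(c,u,v,z)[:2] for u,v in k],np.float32)
    r=cv2.minAreaRect(P*1000); b=cv2.boxPoints(r); e=[b[1]-b[0],b[2]-b[1]]; e=max(e,key=np.linalg.norm)
    print(name,'ctr mm',np.round(r[0],1),'size',np.round(r[1],1),'long dir deg',round(np.degrees(np.arctan2(e[1],e[0])),1),'px',k.min(0),k.max(0))
    return P,r
if __name__=='__main__':
    print('bg',np.median(g[160:210,290:420]))
    blobs(g,295,105,392,160,150,.008,'gauge',c)
    blobs(g,392,110,480,150,125,.012,'bolt',c)
    blobs(g,290,215,365,248,125,.010,'plug',c)
    blobs(g,400,200,450,240,125,.012,'nut',c)
    blobs(g,75,145,275,262,120,.029,'tray',c)
    c0=L(0); g0=cv2.cvtColor(cv2.imread('pics/w0.png'),cv2.COLOR_BGR2GRAY)
    blobs(g0,330,225,400,256,90,.049,'pull',c0,True)
    blobs(g0,270,130,465,280,100,.038,'case',c0)
    blobs(g0,270,130,465,262,200,.034,'cover',c0)
    ct=viewer.calibration('top'); print('pull rows etc')
    a=cv2.resize(cv2.imread('pics/w0.png')[125:290,255:470],None,fx=3.6,fy=3.6,interpolation=cv2.INTER_CUBIC)
    b=cv2.resize(cv2.imread('pics/w1.png')[140:270,70:490],None,fx=1.84,fy=1.84,interpolation=cv2.INTER_CUBIC)
    cv2.imwrite('pics/c0.png',a); print(a.shape)
E
python3 m.py
```

```text
bg 115.0Traceback (most recent call last):
  File "m.py", line 15, in <module>
    blobs(g,295,105,392,160,150,.008,'gauge',c)
    ~~~~~^^^^^^^^^^^^^^^^^^^^^^^^^^^^^^^^^^^^^^
  File "m.py", line 9, in blobs
    P=np.array([onplane(c,u,v,z)[:2] for u,v in k],np.float32)
                ~~~~~~~^^^^^^^^^
  File "h.py", line 8, in onplane
    o,d=ray(cal,u,v); return (o+d*(z-o[2])/d[2])
        ~~~^^^^^^^^^
  File "h.py", line 5, in ray
    K=cal['mtx']; d=np.array([(u-K[0,2])/K[0,0],-(v-K[1,2])/K[1,1],-1.])
                                 ~^^^^^
TypeError: list indices must be integers or slices, not tuple
```

```bash
sed -i "s/K=cal\['mtx'\]/K=np.array(cal['mtx'])/" h.py; sed -i "s/,125,/,150,/; s/262,120,/262,150,/;s/280,100,/280,125,/" m.py; python3 m.py
```

```text
bg 115.0
gauge ctr mm [654.8  74.8] size [100.8  22.6] long dir deg 72.1 px [304. 113.] [389. 155.]
bolt ctr mm [657.  -22.7] size [26.  79.3] long dir deg -85.8 px [399. 118.] [470. 146.]
plug ctr mm [534.8  92.3] size [17.2 70.2] long dir deg -84.0 px [299. 225.] [356. 241.]
nut ctr mm [551.8 -24.1] size [31.4 27.9] long dir deg 89.9 px [412. 210.] [438. 232.]
tray ctr mm [572.2 267.3] size [105.3 199. ] long dir deg -84.1 px [ 82. 155.] [268. 252.]
pull ctr mm [ 536.6 -230.3] size [33.2 61.7] long dir deg -83.1 px [343. 228.] [399. 255.]
case ctr mm [ 571.  -222.7] size [133.8 177.2] long dir deg -83.1 px [279. 143.] [444. 274.]
cover ctr mm [ 576.7 -224.7] size [120.3 168.8] long dir deg -83.1 px [285. 144.] [441. 261.]
pull rows etc
(594, 774, 3)
```

View pics/c0.png

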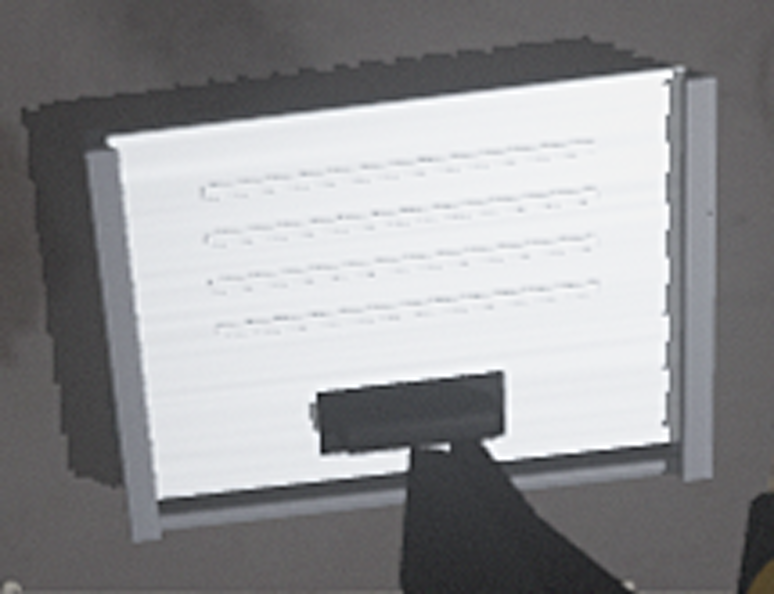

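The crop shows the lip corners at (85,153), (133,540), (717,77) and (712,478). The back-top edge of the pull runs (318,393)–(502,372). The cover is slightly open at the front, by about 10 mm. The case yaw is about 6.9°.

Run:
```python
from m import *
c=L(0)
P=lambda u,v,z:onplane(c,255+u/3.6,125+v/3.6,z)[:2]
C=[P(85,153,.04),P(133,540,.04),P(712,478,.04),P(717,77,.04)]
print(np.round(C,4),np.mean(C,0).round(4)); d=lambda a,b:(round(np.linalg.norm(C[a]-C[b]),4),np.degrees(np.arctan2(*(C[a]-C[b])[::-1])).round(1))
print(d(0,1),d(3,2),d(0,3),d(1,2))
a,b=P(318,393,.051),P(502,372,.051); print('pull back edge',a,b,(a+b)/2)
ex=np.array([np.cos(.12),np.sin(.12)]); print('pull ctr',(a+b)/2-.006*ex)
y=np.radians(6.9)
for p in ([.531,-.23,.1],):
  for w in (y+np.pi/2,y-np.pi/2):
    print(w,kin.inverse_kinematics(p,[np.pi,0,w]))
```

```text
[[ 0.6221 -0.1269]
 [ 0.4945 -0.1428]
 [ 0.5163 -0.3286]
 [ 0.6446 -0.3129]] [ 0.5694 -0.2278]
(np.float64(0.1286), np.float64(7.1)) (np.float64(0.1292), np.float64(7.0)) (np.float64(0.1874), np.float64(96.9)) (np.float64(0.187), np.float64(96.7))
pull back edge [ 0.54965065 -0.19835625] [ 0.55643871 -0.25415623] [ 0.55304468 -0.22625624]
pull ctr [ 0.54708783 -0.22697451]
1.6912240451825054 [ 0.73941175  0.50630051 -0.53455798  1.86200401  0.33144107  0.86214115
  0.16173753]
-1.4503686084072878 [ 0.22662565  0.44851468  0.1423628   1.89303033 -0.08538726  0.80583163
 -2.60688809]
```

```bash
cat >> h.py <<'E'
CASE=(np.array([.5694,-.2278]),np.radians(6.95)); TRAY=(np.array([.5722,.2673]),np.radians(5.9))
def w(fr,x,y):
    o,a=fr; return o+[x*np.cos(a)-y*np.sin(a),x*np.sin(a)+y*np.cos(a)]
def infr(fr,p):
    o,a=fr; d=np.array(p)[:2]-o; return np.array([d[0]*np.cos(a)+d[1]*np.sin(a),-d[0]*np.sin(a)+d[1]*np.cos(a)])
def st(tag):
    s=ctrl.state(); print(tag,'t',round(s['t'],2),np.round(s['ee_pos'],4),'F',np.round(s['ft_force'],1),'gap',round(s['finger_gap']*87,1),'grip',round(s['grip_force'],1)); return s
E
python3 - <<'E'
from h import *
p=np.array([.547,-.227]); yaw=CASE[1]+np.pi/2
fingers.command_gripper(36/87,20)
ctrl.move_pose([*p,.12],[np.pi,0,yaw])
print(ctrl.servo_line([*p,.037],feed=.08,threshold=8)); st('down')
fingers.command_gripper(0,20); s=st('grip')
ex=np.array([np.cos(CASE[1]),np.sin(CASE[1])])
print(ctrl.servo_line([*(np.array(s['ee_pos'][:2])+.118*ex),.037],feed=.08,threshold=20)); s=st('pulled'); print(infr(CASE,s['ee_pos']))
fingers.command_gripper(40/87); st('open')
ctrl.servo_line([*s['ee_pos'][:2],.15],feed=.2)
cv2.imwrite('pics/s1.png',viewer.snapshot('top')[:,:,::-1])
E
```

```text
False
down t 8.28 [ 0.5475 -0.2271  0.0376] F [ 0.1 -0.7  0.7] gap 36.2 grip 0.0
grip t 8.82 [ 0.547  -0.2272  0.0371] F [-1.3 -0.5  1.4] gap 11.8 grip 20.0
True
pulled t 9.99 [ 0.647 -0.215  0.037] F [-2.1 -0.8  4.5] gap 11.5 grip 20.0
[0.07855384 0.00327785]
open t 10.78 [ 0.6454 -0.2158  0.0365] F [-0.8 -0.3  0.4] gap 39.9 grip 0.0
```

```bash
cat >> h.py <<'E'
def pick(p,yaw,z,op,force=25,shut=0):
    fingers.command_gripper(op/87,force)
    ctrl.move_pose([*p,.12],[np.pi,0,yaw])
    print('touch',ctrl.servo_line([*p,z],feed=.1,threshold=8)); st('down')
    fingers.command_gripper(0,force); st('grip')
    ctrl.servo_line([*p,.15],feed=.15); st('lift')
def place(p,yaw,z,op):
    ctrl.move_pose([*p,.13],[np.pi,0,yaw])
    print('touch',ctrl.servo_line([*p,z],feed=.08,threshold=8)); st('down')
    fingers.command_gripper(op/87); ctrl.pause(.2)
    ctrl.servo_line([*p,.14],feed=.15); st('up')
E
python3 - <<'E'
from h import *
pick([.6548,.0748],np.radians(72.1),.003,48)
place(w(CASE,0,.038),CASE[1]+np.radians(30),.008,38)
ctrl.move_pose([.62,-.1,.25],[np.pi,0,0]); 
cv2.imwrite('pics/s2.png',viewer.snapshot('wrist')[:,:,::-1])
import json; c=viewer.calibration('wrist'); json.dump({k:np.array(v).tolist() for k,v in c.items()},open('w2.json','w'))
E
```

```text
touch False
down t 14.47 [0.6554 0.075  0.0038] F [-0.1  0.  -0.3] gap 48.1 grip 0.0
grip t 15.06 [0.655  0.0748 0.0032] F [ 0.2 -1.1  1.3] gap 21.9 grip 25.0
lift t 16.19 [0.654  0.0745 0.1488] F [-0.6  0.4 -1.5] gap 21.5 grip 25.0
touch False
down t 18.95 [ 0.5652 -0.1902  0.0085] F [-0.9  0.  -0.9] gap 21.7 grip 25.0
up t 20.81 [ 0.564 -0.19   0.139] F [-0.1  0.  -0.6] gap 38.0 grip 0.0
```

View pics/s2.png

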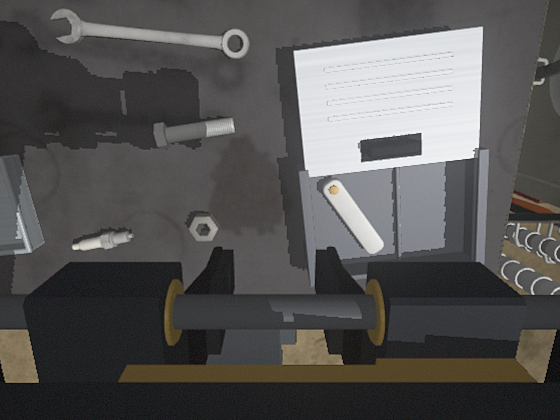

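The gauge lies flat in the wide pocket, from (333,190) to (376,250), clear of the divider at x≈398. Next: the plug, then the cover.

Run:
```python
from h import *
import json
pick([.5355,.0858],np.radians(96),.003,42)
place(w(CASE,-.01,-.047),CASE[1],.008,28)
ctrl.move_pose([.62,-.1,.25],[np.pi,0,0]); 
cv2.imwrite('pics/s3.png',viewer.snapshot('wrist')[:,:,::-1])
c=viewer.calibration('wrist'); json.dump({k:np.array(v).tolist() for k,v in c.items()},open('w3.json','w'))
```

```text
touch False
down t 24.35 [0.536  0.086  0.0036] F [-0.6 -0.4  0.5] gap 42.1 grip 0.0
grip t 24.93 [0.5358 0.0858 0.0032] F [0.  0.6 1.8] gap 16.3 grip 25.0
lift t 26.06 [0.5347 0.0855 0.149 ] F [-0.1  0.1 -1. ] gap 16.4 grip 25.0
touch False
down t 29.09 [ 0.5655 -0.2758  0.0085] F [ 0.6 -0.   0.3] gap 16.6 grip 25.0
up t 30.88 [ 0.5644 -0.2754  0.139 ] F [-0.2 -0.6 -1. ] gap 28.3 grip 0.0
```

View pics/s3.png

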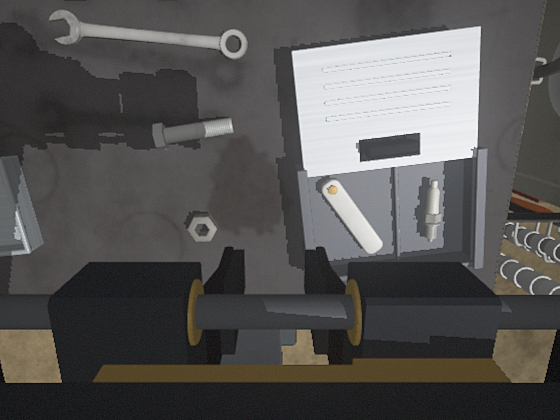

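The plug lies in the narrow pocket at (433,210), between the divider and the right lip. I'll compute the positions of both parts, then shut the cover if they pass.

Run:
```python
from m import *
c=L(3); g=cv2.cvtColor(cv2.imread('pics/s3.png'),cv2.COLOR_BGR2GRAY)
P,r=blobs(g,318,178,392,258,150,.014,'gauge',c); gx=infr(CASE,np.array(r[0])/1000)
P,r=blobs(g,412,176,452,245,125,.016,'plug',c); px=infr(CASE,np.array(r[0])/1000)
print(gx,px)
assert abs(gx[0])<.012 and .012<gx[1]<.064 and abs(px[0])<.035 and -.08<px[1]<-.022
p=w(CASE,.0772,.0025); yaw=CASE[1]+np.pi/2
fingers.command_gripper(36/87,20)
ctrl.move_pose([*p,.12],[np.pi,0,yaw])
print(ctrl.servo_line([*p,.037],feed=.08,threshold=8)); st('down')
fingers.command_gripper(0,20); s=st('grip')
q=w(CASE,.0772-.118,.0025)
print(ctrl.servo_line([*q,.037],feed=.06,threshold=20)); s=st('shut'); print(infr(CASE,s['ee_pos']))
ctrl.pause(.3); s=st('shut'); print(infr(CASE,s['ee_pos']))
fingers.command_gripper(34/87)
ctrl.servo_line([*s['ee_pos'][:2],.15],feed=.2)
ctrl.move_pose([.62,-.1,.25],[np.pi,0,0]); 
cv2.imwrite('pics/s4.png',viewer.snapshot('wrist')[:,:,::-1])
c=viewer.calibration('wrist'); json.dump({k:np.array(v).tolist() for k,v in c.items()},open('w4.json','w'))
```

```text
gauge ctr mm [ 565.2 -191.4] size [99.4 21.6] long dir deg 36.9 px [322. 180.] [382. 253.]
plug ctr mm [ 573.1 -272.9] size [81.8 35.1] long dir deg 5.8 px [412. 176.] [444. 244.]
[0.00022431 0.03669063] [-0.00182379 -0.04517278]
False
down t 34.96 [ 0.6463 -0.2161  0.0377] F [-0.4  0.4  0.6] gap 35.9 grip 0.0
grip t 35.51 [ 0.646  -0.216   0.0372] F [ 0.6 -0.1  0.1] gap 11.9 grip 20.0
False
shut t 37.62 [ 0.5329 -0.2297  0.0372] F [ 9.6  0.7 -4.5] gap 11.6 grip 20.0
[-0.03644726  0.00248579]
shut t 37.92 [ 0.5329 -0.2297  0.0372] F [ 9.7 -0.8 -5. ] gap 11.8 grip 20.0
[-0.03647044  0.00249738]
```

View pics/s4.png

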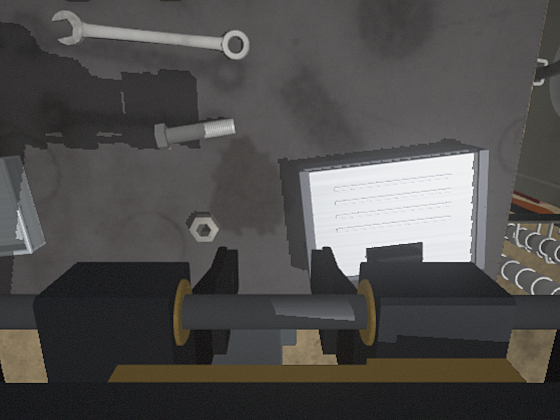

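The cover is shut against its stop, with the pull now at (395,252). Next: the bolt and the nut.

Run:
```python
from m import *
c=L(4); g=cv2.cvtColor(cv2.imread('pics/s4.png'),cv2.COLOR_BGR2GRAY)
P,r=blobs(g,150,110,245,152,110,.012,'bolt',c)
P,n=blobs(g,183,205,224,246,135,.012,'nut',c)
b=np.array([.657,-.0227]); nn=np.array([.5518,-.0241])
assert np.linalg.norm(np.array(r[0])/1000-b)<.008 and np.linalg.norm(np.array(n[0])/1000-nn)<.006
pick(b+[-.0006,.008],np.radians(94.2),.004,42,30)
place(w(TRAY,0,.044),TRAY[1]+np.pi/2,.009,32)
pick(nn,np.radians(90),.003,55,30)
place(w(TRAY,0,-.061),TRAY[1]+np.pi/2,.008,42)
ctrl.move_pose([.62,.1,.28],[np.pi,0,0]); ctrl.pause(.3)
cv2.imwrite('pics/s5.png',viewer.snapshot('wrist')[:,:,::-1])
c=viewer.calibration('wrist'); json.dump({k:np.array(v).tolist() for k,v in c.items()},open('w5.json','w'))
```

```text
bolt ctr mm [663.3 -44.4] size [15.1 33. ] long dir deg -81.5 px [203. 119.] [235. 137.]
nut ctr mm [551.9 -25. ] size [28.2 26.2] long dir deg 90.0 px [193. 218.] [218. 240.]Traceback (most recent call last):
  File "<stdin>", line 6, in <module>
AssertionError
```

The darker lighting meant the mask caught only the thread. I'll take a closer look at the bolt.

Run:
```python
from m import *
ctrl.move_pose([.64,0,.17],[np.pi,0,0]); ctrl.pause(.2)
c=viewer.calibration('wrist'); im=viewer.snapshot('wrist')[:,:,::-1]
cv2.imwrite('pics/s6.png',im); json.dump({k:np.array(v).tolist() for k,v in c.items()},open('w6.json','w'))
print([np.round(proj(c,p)) for p in ([.657,-.0227,.011],[.5518,-.0241,.016])])
```

```text
[array([296., 169.]), array([296., 281.])]
```

View pics/s6.png

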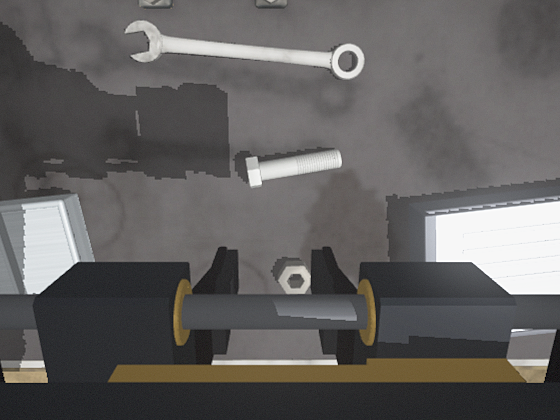

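The close view shows the bolt's head at (254,171) and its tip at (341,158), a turn of only a few degrees. The nut is at (295,281), exactly where predicted.

Run:
```python
from m import *
c=L(6); g=cv2.cvtColor(cv2.imread('pics/s6.png'),cv2.COLOR_BGR2GRAY)
P,r=blobs(g,240,140,350,195,150,.011,'bolt',c)
b=np.array(r[0])/1000; assert r and 70<max(r[1])<92
e=onplane(c,338,159,.011)[:2]-onplane(c,262,170,.011)[:2]; a=np.arctan2(e[1],e[0]); u=e/np.linalg.norm(e)
print(np.degrees(a))
nn=np.array([.5518,-.0243])
pick(b-.008*u,a+np.pi,.004,44,30)
place(w(TRAY,0,.044),TRAY[1]+np.pi/2,.009,32)
pick(nn,np.radians(90),.003,55,30)
place(w(TRAY,0,-.061),TRAY[1]+np.pi/2,.008,42)
ctrl.move_pose([.62,.1,.28],[np.pi,0,0]); ctrl.pause(.3)
cv2.imwrite('pics/s5.png',viewer.snapshot('wrist')[:,:,::-1])
c=viewer.calibration('wrist'); json.dump({k:np.array(v).tolist() for k,v in c.items()},open('w5.json','w'))
st('end')
```

```text
bolt ctr mm [659.1 -21. ] size [26.3 81.6] long dir deg -82.0 px [246. 150.] [341. 187.]
-81.85221379768952
touch False
down t 44.99 [ 0.6586 -0.013   0.0048] F [-1.   0.5 -0. ] gap 44.2 grip 0.0
grip t 45.61 [ 0.6584 -0.0131  0.0042] F [ 1.9 -0.2  0.1] gap 14.9 grip 30.0
lift t 46.73 [ 0.6571 -0.0133  0.1488] F [-0.7  0.1 -2.6] gap 14.8 grip 30.0
touch False
down t 49.67 [0.568  0.3113 0.0096] F [ 0.  -0.4 -1.5] gap 15.2 grip 30.0
up t 51.53 [0.5671 0.3105 0.1389] F [-0.8 -0.7 -1.3] gap 31.8 grip 0.0
touch False
down t 54.84 [ 0.5524 -0.0242  0.0036] F [ 0.2 -0.3  0.3] gap 55.3 grip 0.0
grip t 55.43 [ 0.5521 -0.0244  0.0032] F [ 0.  -0.2  1.2] gap 28.3 grip 30.0
lift t 56.57 [ 0.551  -0.0244  0.149 ] F [ 0.3 -0.6 -0.9] gap 28.4 grip 30.0
touch False
down t 59.17 [0.5788 0.2068 0.0085] F [0.4 0.6 0. ] gap 28.0 grip 30.0
up t 60.99 [0.5778 0.2061 0.139 ] F [ 0.7 -1.6 -0.2] gap 42.5 grip 0.0
end t 62.49 [0.6198 0.1002 0.2796] F [ 0.2 -0.1  0.9] gap 42.1 grip 0.0
```

View pics/s5.png

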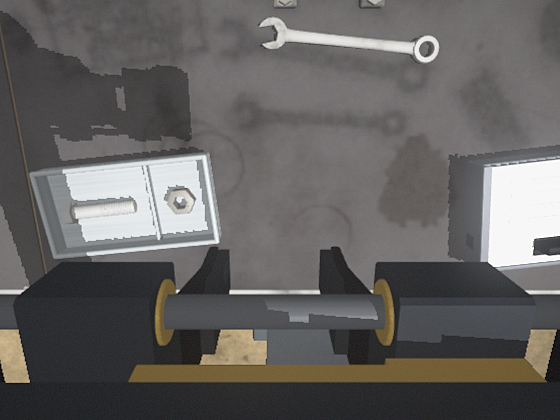

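The bolt lies in the long pocket at (72–137,209) and the nut lies flat in the short one at (180,201). One last check of the cover.

Run:
```python
from m import *
ctrl.move_pose([.68,-.25,.28],[np.pi,0,0]); ctrl.pause(.3)
c=viewer.calibration('wrist'); im=viewer.snapshot('wrist')[:,:,::-1]
q=[np.array(proj(c,[*w(CASE,x,y),.038])) for x in(-.07,.07) for y in(-.1,.1)]
lo=np.maximum(np.min(q,0).astype(int)-8,0); hi=np.max(q,0).astype(int)+8
k=im[lo[1]:hi[1],lo[0]:hi[0]]; f=min(780/k.shape[1],590/k.shape[0])
cv2.imwrite('pics/s7.png',cv2.resize(k,None,fx=f,fy=f,interpolation=cv2.INTER_CUBIC))
print(lo,f,[(d,np.round((np.array(proj(c,[*w(CASE,-.038+d+.006,.0),.051]))-lo)*f)) for d in (0,.005,.01)])
print('front wall inner',[np.round((np.array(proj(c,[*w(CASE,-.059,y),.036]))-lo)*f) for y in(-.05,.05)])
```

```text
[150 187] 3.8613861386138613 [(0, array([416., 409.])), (0.005, array([414., 394.])), (0.01, array([412., 379.]))]
front wall inner [array([587., 444.]), array([273., 477.])]
```

View pics/s7.png

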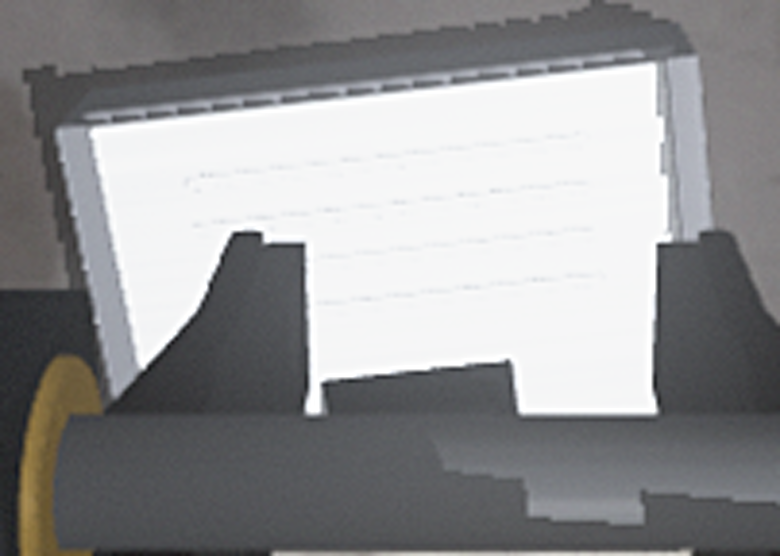

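The pull's back edge looks higher in the picture than I expected, so I'll measure the cover's travel from its back edge and pull in all the views.

Run:
```python
from m import *
c=viewer.calibration('wrist')
def E(c,u,v,z): return infr(CASE,onplane(c,u,v,z)).round(4)
S=lambda u,v:(150+u/3.861,187+v/3.861); C=lambda u,v:(255+u/3.6,125+v/3.6)
print('now cover back',E(c,*S(90,127),.034),E(c,*S(655,62),.034),'pull back',E(c,*S(325,381),.051),E(c,*S(511,361),.051),'lips',E(c,*S(60,127),.04),E(c,*S(695,55),.04))
c=L(0);print('start cover',E(c,*C(107,135),.034),E(c,*C(672,68),.034),'pull',E(c,*C(318,393),.051),E(c,*C(502,372),.051))
c=L(3);print('back cover',E(c,293,50,.034),E(c,481,28,.034),'pull',E(c,360,142,.051),E(c,419,133,.051))
c=L(4);print('shut cover',E(c,300,171,.034),E(c,473,152,.034),'pull',E(c,367,248,.051),E(c,421,242,.051))
```

```text
now cover back [0.0621 0.0849] [ 0.062  -0.0823] pull back [-0.0198  0.0255] [-0.0199 -0.0303] lips [0.0649 0.0917] [ 0.0645 -0.0933]
start cover [0.0681 0.0866] [ 0.0676 -0.083 ] pull [-0.016   0.0316] [-0.0161 -0.0246]
back cover [0.1771 0.0846] [ 0.1743 -0.0874] pull [0.0874 0.0317] [ 0.0889 -0.0237]
shut cover [0.0646 0.0923] [ 0.0628 -0.0812] pull [-0.0202  0.0328] [-0.0203 -0.0224]
```

The vision estimate leaves a few millimetres of doubt. I'll push the pull firmly from behind with shut fingers, which is safe: it stops at the end stop.

Run:
```python
from h import *
fingers.command_gripper(0,20)
p=w(CASE,.02,.003)
ctrl.move_pose([*p,.12],[np.pi,0,CASE[1]])
print(ctrl.servo_line([*p,.039],feed=.08,threshold=8)); st('down')
for x,th in ((-.035,4),(-.045,20)):
    print(ctrl.servo_line([*w(CASE,x,.003),.039],feed=.02,threshold=th)); s=st('push'); print(infr(CASE,s['ee_pos']))
p=w(CASE,infr(CASE,s['ee_pos'])[0]+.015,.003)
ctrl.servo_line([*p,.039],feed=.05); ctrl.servo_line([*p,.2],feed=.15)
ctrl.move_pose([.62,-.12,.28],[np.pi,0,0]); ctrl.pause(.3)
c=viewer.calibration('wrist'); im=viewer.snapshot('wrist')[:,:,::-1]
cv2.imwrite('pics/s8.png',cv2.resize(im[125:290,255:470],None,fx=3.6,fy=3.6,interpolation=cv2.INTER_CUBIC))
```

```text
False
down t 67.06 [ 0.5894 -0.2226  0.0396] F [-0.1 -0.9  0.5] gap 0.8 grip 0.0
True
push t 68.88 [ 0.5499 -0.2271  0.0389] F [ 0.2 -0.6  0.6] gap 0.5 grip 0.6
[-0.01929523  0.00303296]
True
push t 69.44 [ 0.5499 -0.227   0.039 ] F [1.6 1.  0.1] gap 0.7 grip 0.5
[-0.01921969  0.00313658]
```

View pics/s8.png

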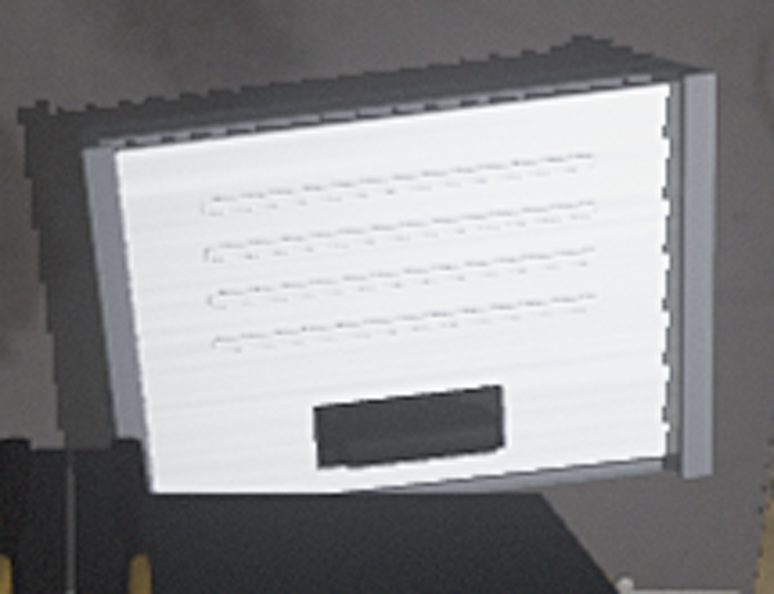

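The second push met a firm stop with no movement. The picture shows the cover's front edge, about (150,490)–(665,460), meeting the front wall, with no gap left. I'm handing in.

```bash
python3 -c "
from h import *
st('end'); print(ctrl.job_done())"
```

```text
end t 72.08 [ 0.6194 -0.1211  0.2794] F [ 0.2  0.4 -0.5] gap 0.0 grip 0.0
the job is handed in; nothing more can be done
None
```

I handed the job in at about 72 s of the 122 s allowed, with both kits made up; the gauge and plug are in the case with its cover shut against its stop, the bolt and nut are in the tray, and the result of the judging was not shown.

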